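# Take the glued gift box out of the clamp jig and stack it on the red box

## Robot

A 7-joint arm with a two-finger parallel gripper is mounted at the origin on the work surface; the furniture and walls round the work are solid. World frame = base frame: x ahead of the robot, y to its left, z up, the work surface at z = 0. Lengths are in m, angles in rad, forces in N, time in s.
With the tool pointing down it reaches from about 0.4 to 0.85 m from the base axis. Payload 4.5 kg.
Tool frame: the origin (TCP) lies midway between the tips of the shut fingers; the grasp point (between the pads) lies 19 mm behind it; z points along the fingers, y is the line along which they close (so a half turn about z gives the same grasp; the last joint's range is limited). The gripper opens to 88 mm and grips with 3 to 60 N. Pads are 18 mm wide; open, the fingers measure 123 mm over their backs; the gripper's body (75 mm by 187 mm) begins 45 mm behind the grasp point.
Start: joints at [-1.203, 0.689, -0.195, 1.565, 0.157, 0.902, -0.215], TCP at [0.205, 0.591, 0.239] pointing down, gripper open.
Joint ranges: [-3.01, 3.01], [-0.46, 2.08], [-1.47, 1.51], [0.13, 2.56], [-1, 4.14], [0.04, 2.09], [-2.66, 2.66]. Speed limits (rad/s): [2.57, 2.57, 3.14, 3.14, 3.14, 3.14, 3.14].

## Interface

Orientations are given as [roll, pitch, yaw] about the fixed x, y, z axes, in that order (R = Rz(yaw) Ry(pitch) Rx(roll)).
In Python, from bench import r gives the robot as it stands.
- The arm moves only by the tool jog_arm, never from a script. Its argument "moves" is a list of rows, each a list of 7 numbers: the shift along the tool's x, y, z in cm, then the turn, a rotation vector about the tool's x, y, z in rad, then the gripper command: -1 is shut, 1 is fully open, values between are in proportion. A call has 1 to 8 rows; each row is the pose to reach, as a shift and turn from the pose commanded when the call began, along the tool's axes at that moment; what a row does not reach only later rows make up. A row lasts 1/10 s, in which the tool goes at most 50 mm and 8.59 degrees, less where a joint would pass 70% of its speed; a pose out of reach is approached as far as the arm can. A call with a gripper value outside its range is refused whole. The fingers move at their own pace and stop on an object; "newtons" is the grip in N (left out, the last holds). Time passes only in rows, so rows that repeat a pose let the fingers close. It gives the time, the measured TCP pose, the force, the opening and the grip force at its end, in the units of the state.
- r.read_state(): the state, without advancing time (a new reading comes with each control period).
- r.camera(name): name is "scene" or "top" or "wrist"; returns a dict with "img" (384x512x3 uint8, red, green, blue), "z_map" (384x512 float32, m along the optical axis (not along the pixel's ray), 0 where there is no reading), "fov_y" (degrees; the focal length in pixels is half the picture's height over the tangent of half this angle, whatever the lens; pixels are square), "cx", "cy" (the principal point, pixels), "k1" (the pictures are not rectified: a ray, as slopes to the right and down, at radius r is drawn at 1 + k1 r^2 times it, then the intrinsics apply), "eye" and "attitude" of the camera in the world. Camera axes: x right, y up, looking along -z (the intrinsics and any distortion apply to the point x, -y, -z); pixel columns grow to the right and rows downward; lengths in m; the calibration is good to about 2 mm. A picture is of the moment at which its call begins.
- r.hand_in(): hands the job in; it is judged then, once.
The state is a dict: "time_s": time; "joint_pos": joint angles; "joint_velocities": joint speeds; "joint_efforts": joint torques, N m; "tool_pos": TCP position; "ee_rot": TCP orientation; "force": force on the tool from outside, world axes, zero at the start; "moment": the same for the moment, N m; "opening": finger opening in m; "grasp_force": force on a finger pad.
Only numpy, scipy, OpenCV 4.12 (cv2) and the standard library are available. Lean on these libraries where they do the work, as an engineer would, in place of code of your own. Each camera call takes 0.05 s, during which the arm holds its last target. There are 200 camera calls.

## Task

The glue on the long brown gift box has set. Lift the jig's sprung clamp arm by its red knob until it stays open by itself, then take the brown box out and set it down gently in the middle of the long red gift box, flat and squarely lined up along it, for tying up as a pair. Leave the clamp open, the red box about where it stands, and do not disturb the other things on the worktop.

Things in the scene. Friction and masses are not known exactly. Their poses are not given: they have to be found in the camera images.
- jig: Fixed gluing jig: aluminium plate 110 (its x) x 235 (its y) x 8 mm with a black bed for the brown box, long side along y. Origin on the worktop under the middle of the box's place; the plate runs from y = -100 to +135 mm. Low grey stops, tops 28 to 30 mm above the worktop, 2 to 3 mm off the box: at its ends and at its long sides over 48 mm from the middle. Hinge cheeks 74 mm high at +y.
- box_seat (a point): Top of the jig's bed in the middle of the box's place, 18 mm above the worktop; the brown box's underside lies here at the start. Axes as the jig's.
- clamp_hinge (a point): Point on the clamp arm's hinge axis, on the jig at x = 0, y = +98 mm, z = 63 mm; the axis lies along the jig's x.
- clamp_arm (a joint): Clamp arm angle, rad: 0 with its pad pressing on the box, arm level, pointing to the jig's -y; grows as it is lifted up and over towards +y, to a stop at 1.83 (15 degrees past upright). A snap spring in the hinge pulls it shut below 0.96 (about 5 N upward at the knob lifts it) and pulls it open beyond: let go there, it swings to the stop and stays. Arm 16 mm wide, 8 mm thick, 140 mm long.
- clamp_knob (a point): Centre of the red ball knob, 26 mm in diameter, on a 10 mm stem on the arm's upper side near its free end. In the arm: 130 mm out from the hinge and 50 mm above the hinge line; when shut it is at y = -32 mm, z = 113 mm in the jig, 42 mm above the arm's upper face. It can turn between two fingers that close along the jig's x.
- brown_box: Loose dark brown gift box, closed, 62 (x) x 140 (y) x 37 mm high, about 0.18 kg. Origin at the centre of its underside, z up. Take it across its 62 mm width.
- red_box: Loose red gift box, closed, 68 (x) x 160 (y) x 47 mm high (solid top at 46 mm), about 0.2 kg, standing on the worktop. Origin at the centre of its underside, z up. The brown box goes on its top, long side along long side; either way round will do.
- jar_3: Bystander: glass jar with a yellow lid, 57 mm in diameter, 80 mm high. Origin under its centre.
- gold_ribbon: Bystander: roll of gold ribbon lying flat, 64 mm in diameter, 20 mm high. Origin under its centre.
- tape: Bystander: black tape dispenser, 44 x 154 x 76 mm. Origin under its centre.
- white_bar: Bystander: cream-coloured wrapped chocolate bar, 62 x 164 x 12 mm, lying flat. Origin under its centre.

How it is judged:
On the way, in this order (a step that is already met when the one before it is completed fails the run):
1. The clamp arm is lifted well past its hold-open point (beyond 1.4 rad) while the brown box still lies in the jig (value of joint clamp_arm above 1.4 rad and distance between brown_box and box_seat below 0.015 m), for 0.2 s.
2. The brown box is lifted out of the jig (z of brown_box in the frame of box_seat above 0.03 m and value of joint clamp_arm above 1.4 rad), for 0.1 s.
At the end, for the whole second after the job is handed in: The clamp arm stands open (beyond 1.4 rad); the brown box rests right way up and flat (within 0.08 rad) on top of the red box, centres within 15 mm of each other seen from above, long sides parallel within 0.15 rad, at rest; the red box stands upright on the worktop within 40 mm of where it was (value of joint clamp_arm above 1.4 rad and horizontal distance between brown_box and red_box below 0.015 m and z of brown_box in the frame of red_box between 0.042 and 0.051 m and angle between the y axis of brown_box and the y axis of red_box, either way round below 0.15 rad and angle between each of brown_box, red_box's own z axis and vertical below 0.08 rad and height (world z) of red_box below 0.01 m and distance of red_box from where it was at the start of the episode below 0.04 m and linear speed of brown_box below 0.02 m/s); the robot touches nothing.
It fails at once if The brown box is dropped onto the red box (meets it faster than 0.6 m/s) (horizontal distance between brown_box and red_box below 0.08 m and z of brown_box in the frame of red_box below 0.06 m and linear speed of brown_box above 0.6 m/s).
It fails at once if A bystander (jar, ribbon roll, tape dispenser or chocolate bar) is moved by more than 30 mm (distance of any of jar_3, gold_ribbon, tape, white_bar from where it was at the start of the episode above 0.03 m).
It also fails if it takes over 61 s, if anything falls off the work surface, if the arm or the gripper's body presses on something with over 40 N, if the wrist force passes 120 N, or if a joint passes its speed limit or range.

## Working session

There is one attempt and no reset: what is moved stays moved. The work goes in short steps, Python scripts to look and compute and a tool call to move; the robot and the scene stay as the last step left them, time stands still between calls to the robot, and variables do not carry over. Pictures are saved under pics/ and viewed, at most 10 in all, crops included, and the job is handed in when it is done.

Besides the shell and the picture viewer there is one more tool, called after "Request:" as name(argument=value, ...) on one line, values as JSON. jog_arm: Moves the arm, as the interface text tells. Its arguments: {"type":"object","properties":{"moves":{"type":"array"},"newtons":{"type":"number"}},"required":["moves"]}

```bash
ls; mkdir -p pics; cat > h.py <<'E'
import numpy as np, cv2
from bench import r
from scipy.spatial.transform import Rotation as R
def att(c):
    a=np.array(c["attitude"],float)
    return a if a.shape==(3,3) else (R.from_euler('xyz',a).as_matrix() if a.size==3 else None)
def cloud(c):
    h,w=c["z_map"].shape; f=h/2/np.tan(np.radians(c["fov_y"])/2)
    u,v=np.meshgrid(np.arange(w),np.arange(h))
    K=np.array([[f,0,c["cx"]],[0,f,c["cy"]],[0,0,1.]])
    p=cv2.undistortPoints(np.stack([u,v],-1).reshape(-1,1,2).astype(float),K,np.array([c["k1"],0,0,0,0.])).reshape(h,w,2)
    z=c["z_map"]; P=np.stack([p[...,0]*z,-p[...,1]*z,-z],-1)
    W=P@att(c).T+np.array(c["eye"]); W[z<=0]=np.nan
    return W
def save(c,n): cv2.imwrite(f"pics/{n}.png",c["img"][...,::-1])
E
python3 - <<'E'
from h import *
s=r.read_state(); print({k:np.round(s[k],3) for k in s})
for n in("scene","top"):
    c=r.camera(n); save(c,n); np.save(f"/tmp/{n}.npy",c,allow_pickle=True)
    print(n,c["eye"],c["attitude"],c["fov_y"],c["k1"])
E
```

```text
pics
{'time_s': np.float64(0.0), 'joint_pos': array([-1.203,  0.69 , -0.195,  1.566,  0.157,  0.903, -0.215]), 'joint_velocities': array([ 0.   ,  0.001, -0.001,  0.001, -0.   ,  0.   ,  0.001]), 'joint_efforts': array([ 0.0000e+00, -5.2755e+01, -1.2670e+00, -1.5342e+01, -5.3000e-02,
        7.0000e-03,  0.0000e+00]), 'tool_pos': array([0.205, 0.59 , 0.238]), 'ee_rot': array([-3.14 ,  0.   ,  2.808]), 'force': array([-0.172, -0.497,  0.552]), 'moment': array([0.015, 0.032, 0.031]), 'grasp_force': np.float64(0.0), 'opening': np.float64(0.089)}
scene [-0.06795235 -0.75716661  0.81824395] [ 0.89924659 -0.01832039 -0.55279848] 55.15826288644119 -0.055611407860719754
top [0.28721452 0.02069622 1.31311343] [ 0.12259736 -0.00299782 -1.56102254] 44.1273743131239 -0.08136996708436704
```

```bash
cd pics; python3 -c "
import cv2,numpy as np
a=cv2.imread('scene.png');b=cv2.imread('top.png');cv2.imwrite('both.png',cv2.resize(np.vstack([a,b]),None,fx=.78,fy=.78))"
```

```text
(no output)
```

View pics/top.png

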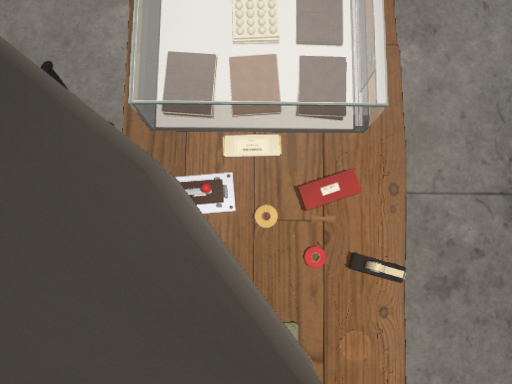

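View pics/scene.png

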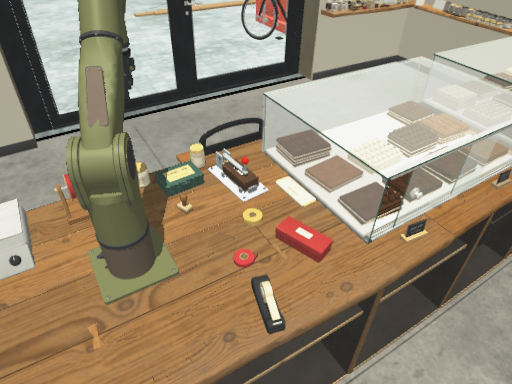

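The top view shows the jig's free end at about (205,193) with the knob at (206,188), the red box at (330,190) and the white bar at (252,146). The hinge is hidden under the arm. In the scene view the jig is at (238,175) with the knob at (245,160), and a jar stands behind the hinge at (197,155).

```bash
cat > m.py <<'E'
from h import *
def comps(c,sel,W,lab,mina=15):
    n,l,st,ce=cv2.connectedComponentsWithStats(sel.astype(np.uint8))
    for i in range(1,n):
        if st[i,4]<mina: continue
        p=W[l==i]; p=p[~np.isnan(p[:,0])]
        if len(p)<5: continue
        rc=cv2.minAreaRect((p[:,:2]*1000).astype(np.float32))
        (w,h),a=rc[1],rc[2]
        if w<h: w,h,a=h,w,a-90
        print(lab,ce[i].round(),st[i,4],"med",np.median(p,0).round(3),"zmax",p[:,2].max().round(3),"rect",np.round(rc[0]),round(w),round(h),"long axis deg",round(a,1))
E
python3 - <<'E'
from m import *
for n in("top","scene"):
    c=np.load(f"/tmp/{n}.npy",allow_pickle=True).item(); W=cloud(c)
    hsv=cv2.cvtColor(c["img"],cv2.COLOR_RGB2HSV); H,S,V=[hsv[...,i].astype(int) for i in range(3)]
    z=W[...,2]; reg=(z>-.02)&(z<.3)&(W[...,0]>.2)&(W[...,0]<.8)&(abs(W[...,1])<.55)
    print(n)
    comps(c,reg&((H<6)|(H>174))&(S>150)&(V>70),W,"red")
    comps(c,reg&((H<6)|(H>174))&(S>120)&(z>.04)&(z<.055),W,"redtop")
    comps(c,reg&(S<60)&(V>140)&(z<.03),W,"plate/white",40)
    comps(c,reg&(z>.016)&(z<.3),W,"high",40)
E
```

```text
top
red [329. 189.] 1289 med [ 0.461 -0.183  0.047] zmax 0.056 rect [ 467. -190.] 172 74 long axis deg -71.0
red [206. 187.] 67 med [0.453 0.143 0.124] zmax 0.129 rect [458. 142.] 30 23 long axis deg -7.6
red [315. 257.] 314 med [ 0.279 -0.148  0.016] zmax 0.023 rect [ 280. -148.] 57 57 long axis deg -0.0
redtop [329. 189.] 1268 med [ 0.461 -0.183  0.047] zmax 0.055 rect [ 462. -185.] 160 68 long axis deg -70.4
plate/white [252. 145.] 1110 med [0.589 0.026 0.013] zmax 0.021 rect [591.  27.] 152 65 long axis deg -88.0
plate/white [215. 191.] 888 med [0.464 0.115 0.009] zmax 0.029 rect [452. 155.] 161 113 long axis deg -84.7
high [258.  82.] 23860 med [0.683 0.013 0.255] zmax 0.265 rect [714.  13.] 607 172 long axis deg -90.0
high [329. 190.] 1497 med [ 0.46  -0.183  0.047] zmax 0.056 rect [ 461. -185.] 160 69 long axis deg -70.4
high [206. 191.] 897 med [0.45  0.144 0.055] zmax 0.129 rect [451. 153.] 120 73 long axis deg -79.5
high [266. 216.] 340 med [ 0.389 -0.014  0.02 ] zmax 0.028 rect [389. -14.] 62 61 long axis deg -32.9
high [315. 258.] 181 med [ 0.276 -0.149  0.018] zmax 0.023
[... 1320 characters left out ...]
04 med [0.216 0.132 0.028] zmax 0.061 rect [219. 137.] 43 29 long axis deg -70.5
high [252. 216.] 140 med [ 0.384 -0.021  0.017] zmax 0.021 rect [387. -17.] 62 60 long axis deg -4.1
high [304. 237.] 1246 med [ 0.453 -0.2    0.045] zmax 0.052 rect [ 460. -188.] 162 72 long axis deg -70.3
high [414. 228.] 168 med [ 0.769 -0.339  0.038] zmax 0.061 rect [ 769. -340.] 60 11 long axis deg -6.4
high [246. 252.] 61 med [ 0.291 -0.14   0.017] zmax 0.021 rect [ 291. -143.] 50 27 long axis deg -56.8
high [240. 259.] 59 med [ 0.264 -0.159  0.017] zmax 0.02 rect [ 263. -154.] 51 30 long axis deg -61.9
high [268. 303.] 1042 med [ 0.241 -0.331  0.039] zmax 0.079 rect [ 249. -319.] 153 45 long axis deg 75.0
```

```bash
cat >> h.py <<'E'
def jog(pos,yaw_close):
    """tool shift (cm) and turn (rad) to a TCP pos, tool down, fingers closing along world direction yaw_close (deg, mod 180)"""
    s=r.read_state(); T=R.from_euler('xyz',s["ee_rot"])
    d=T.inv().apply(np.array(pos)-s["tool_pos"])*100
    best=min((R.from_matrix((lambda y:np.c_[np.cross(y,[0,0,-1]),y,[0,0,-1]])(np.array([np.cos(a),np.sin(a),0]))) for a in np.radians([yaw_close,yaw_close+180])),key=lambda G:(T.inv()*G).magnitude())
    print("t",s["time_s"],"jog cm",d.round(2),"rot",(T.inv()*best).as_rotvec().round(3),"tcp",np.round(s["tool_pos"],4),"F",np.round(s["force"],1),"open",round(float(s["opening"]),4))
E
python3 -c "
from h import *
jog([.455,.141,.24],6.5)"
```

```text
t 0.1 jog cm [-38.36 -34.22  -0.14] rot [-1.000e-03  1.000e-03  1.124e+00] tcp [0.2046 0.59   0.238 ] F [ 0.1 -0.  -0.4] open 0.0878
```

Request:
jog_arm(moves=[[-5,-4.5,0,0,0,0.14,0.3],[-10,-9,0,0,0,0.28,0.3],[-15,-13,0,0,0,0.42,0.3],[-19,-17,0,0,0,0.56,0.3],[-24,-21,0,0,0,0.7,0.3],[-29,-26,0,0,0,0.84,0.3],[-34,-30,0,0,0,0.98,0.3],[-38.4,-34.2,0,0,0,1.124,0.3]])

```text
time_s: 0.9
tool_pos: [0.4009, 0.2399, 0.2387]
ee_rot: [-3.142, -0.0, 1.678]
force: [0.7, -0.5, -0.6]
opening: 0.0574
grasp_force: 0.0
```

```bash
python3 - <<'E'
from m import *
jog([.455,.141,.24],6.5)
for n in("top","wrist"):
    c=r.camera(n); save(c,n+"2"); W=cloud(c)
    hsv=cv2.cvtColor(c["img"],cv2.COLOR_RGB2HSV); H,S,V=[hsv[...,i].astype(int) for i in range(3)]
    z=W[...,2]; reg=(z>-.02)&(z<.2)&(W[...,0]>.2)&(W[...,0]<.6)&(W[...,1]>-.1)&(W[...,1]<.5)
    print(n,c["eye"])
    comps(c,reg&((H<6)|(H>174))&(S>150)&(V>70)&(z>.08),W,"knob")
    comps(c,reg&(S<60)&(V>140)&(z<.03),W,"plate/white",40)
E
```

```text
t 0.9 jog cm [-10.41   4.31  -0.13] rot [-0.    -0.    -0.006] tcp [0.4009 0.2399 0.2387] F [ 0.7 -0.5 -0.6] open 0.0574
top [0.28721452 0.02069622 1.31311343]
knob [206. 187.] 65 med [0.453 0.142 0.124] zmax 0.128 rect [452. 143.] 24 19 long axis deg -87.7
plate/white [251. 148.] 755 med [0.58  0.029 0.013] zmax 0.02 rect [580.  26.] 152 43 long axis deg -88.8
plate/white [215. 191.] 892 med [0.462 0.115 0.009] zmax 0.03 rect [452. 155.] 162 113 long axis deg -84.8
wrist [0.39831488 0.29931101 0.38418375]
knob [297. 262.] 291 med [0.45  0.152 0.119] zmax 0.126 rect [451. 151.] 24 14 long axis deg 9.0
plate/white [280. 167.] 5474 med [0.414 0.241 0.008] zmax 0.03 rect [449. 192.] 235 115 long axis deg -84.4
plate/white [349. 322.] 203 med [ 0.563 -0.008  0.011] zmax 0.013 rect [563.  -2.] 43 21 long axis deg -69.6
```

View pics/wrist2.png

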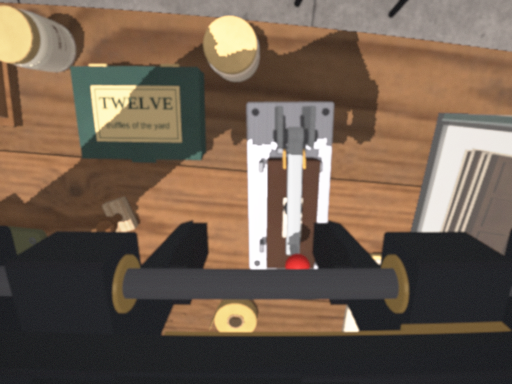

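The wrist view shows the jig whole, running from the hinge at (290,110) to the knob at (297,262). The jar at (232,45) is well clear of it. The plate measures 235 x 115 mm with yaw about 5.6°, which puts the jig origin at (0.451, 0.175) and the knob at (0.454, 0.143).

Request:
jog_arm(moves=[[-5,2.2,0,0,0,0,0.3],[-10.2,4.3,0,0,0,0.01,0.3],[-10.2,4.3,0,0,0,0.01,0.3],[-10.2,4.3,4,0,0,0.01,0.3],[-10.2,4.3,8,0,0,0.01,0.3],[-10.2,4.3,10,0,0,0.01,0.3],[-10.2,4.3,10,0,0,0.01,0.3]])

```text
time_s: 1.7
tool_pos: [0.4524, 0.1456, 0.1363]
ee_rot: [-3.136, 0.001, 1.676]
force: [-1.2, -0.3, 0.8]
opening: 0.0571
grasp_force: 0.0
```

```bash
python3 - <<'E'
from m import *
jog([.454,.143,.094],5.6)
c=r.camera("wrist"); save(c,"wrist3")
s=r.read_state();print(s["joint_pos"].round(2))
E
```

```text
t 1.7 jog cm [-0.28  0.16  4.23] rot [-0.006  0.001  0.007] tcp [0.4524 0.1456 0.1363] F [-1.2 -0.3  0.8] open 0.0571
[-0.43  0.68  0.04  2.1  -0.07  0.36 -0.23]
```

View pics/wrist3.png

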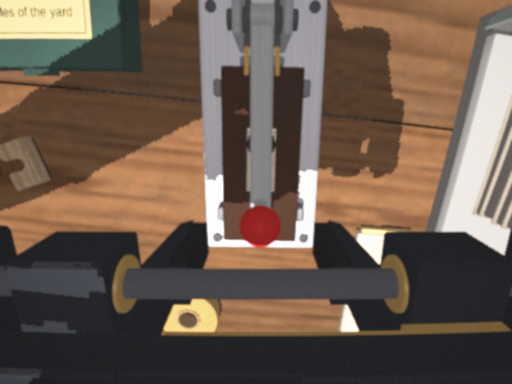

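The knob, at (260,226), is centred between the fingers, so I'll go down and grip it.

Request:
jog_arm(moves=[[-0.2,0.1,3,0,0,0,0.3],[-0.2,0.1,4.2,0,0,0,0.3],[-0.2,0.1,4.2,0,0,0,0.3],[-0.2,0.1,4.2,0,0,0,-1],[-0.2,0.1,4.2,0,0,0,-1],[-0.2,0.1,4.2,0,0,0,-1],[-0.2,0.1,4.2,0,0,0,-1]], newtons=20)

```text
time_s: 2.45
tool_pos: [0.4535, 0.1431, 0.0971]
ee_rot: [-3.137, 0.0, 1.674]
force: [-8.0, 1.2, 4.6]
opening: 0.0277
grasp_force: 4.0
```

```bash
python3 - <<'E'
from h import *
jog([.454,.143,.094],5.6)
print(r.read_state()["grasp_force"])
for t in np.arange(.2,1.7,.2): print(round(t,1),"tool x,z cm",((np.array([98-130*np.cos(t)+50*np.sin(t)+32, -(63+130*np.sin(t)+50*np.cos(t)-113)]))/10).round(1))
E
```

```text
t 2.45 jog cm [-0.01  0.05  0.31] rot [-0.004  0.     0.006] tcp [0.4535 0.1431 0.0971] F [-8.   1.2  4.6] open 0.0277
3.9653411507606506
0.2 tool x,z cm [ 1.3 -2.5]
0.4 tool x,z cm [ 3.  -4.7]
0.6 tool x,z cm [ 5.1 -6.5]
0.8 tool x,z cm [ 7.5 -7.8]
1.0 tool x,z cm [10.2 -8.6]
1.2 tool x,z cm [12.9 -8.9]
1.4 tool x,z cm [15.7 -8.7]
1.6 tool x,z cm [18.4 -7.8]
```

Request:
jog_arm(moves=[[0,0,0,0,0,0,-1],[0,0,0,0,0,0,-1],[1.3,0,-2.5,0,0,0,-1],[3,0,-4.7,0,0,0,-1],[5.1,0,-6.5,0,0,0,-1],[5.1,0,-6.5,0,0,0,-1]])

```text
time_s: 3.05
tool_pos: [0.4474, 0.1948, 0.1631]
ee_rot: [-3.137, 0.001, 1.677]
force: [-4.7, -3.8, -0.6]
opening: 0.0245
grasp_force: 20.0
```

Request:
jog_arm(moves=[[2.4,0,-1.3,0,0,0,-1],[5.1,0,-2.1,0,0,0,-1],[7.8,0,-2.4,0,0,0,-1],[10.6,0,-2.2,0,0,0,-1],[13.3,0,-1.3,0,0,0,-1],[13.3,0,-1.3,0,0,0,-1],[13.3,0,-1.3,0,0,0,-1]])

```text
time_s: 3.75
tool_pos: [0.4345, 0.3293, 0.1747]
ee_rot: [-3.139, -0.003, 1.678]
force: [-5.8, 4.0, 4.2]
opening: 0.0242
grasp_force: 20.0
```

```bash
python3 - <<'E'
from h import *
jog([.45,.174,.3],5.6)
s=r.read_state();print(s["joint_pos"].round(2),s["grasp_force"])
c=r.camera("wrist"); save(c,"wrist4")
E
```

```text
t 3.75 jog cm [-15.56  -0.15 -12.58] rot [-0.003 -0.003  0.009] tcp [0.4345 0.3293 0.1747] F [-5.8  4.   4.2] open 0.0242
[-0.8   0.68  0.11  1.88 -0.13  0.59 -0.5 ] 20.015704706311226
```

View pics/wrist4.png

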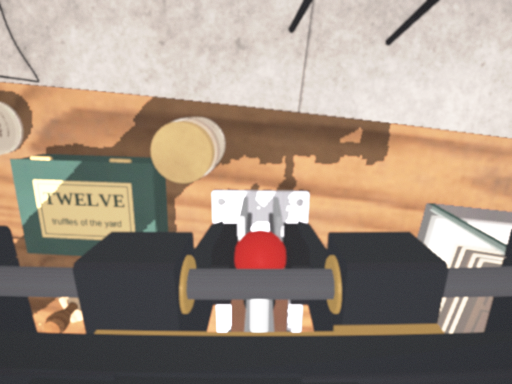

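The knob is held at (260,258) and the arm is at about 1.6 rad. I'll release it, then rise clear.

Request:
jog_arm(moves=[[0,0,0,0,0,0,0.3],[0,0,0,0,0,0,0.3],[0,0,0,0,0,0,0.3],[0,0,-4,0,0,0,0.5],[0,0,-8,0,0,0,1],[0,0,-9,0,0,0,1],[-5,0,-9,0,0,0,1],[-10,0,-9,0,0,0,1]])

```text
time_s: 4.6
tool_pos: [0.4474, 0.2266, 0.2648]
ee_rot: [3.14, -0.001, 1.677]
force: [1.0, -1.5, -0.6]
opening: 0.0865
grasp_force: 0.0
```

```bash
python3 - <<'E'
from m import *
jog([.4507,.1746,.10],5.6)
for n in("top","wrist","scene"):
    c=r.camera(n); W=cloud(c); save(c,n+"5")
    hsv=cv2.cvtColor(c["img"],cv2.COLOR_RGB2HSV); H,S,V=[hsv[...,i].astype(int) for i in range(3)]
    z=W[...,2]; reg=(W[...,0]>.38)&(W[...,0]<.52)&(W[...,1]>.05)&(W[...,1]<.45)
    comps(c,reg&((H<6)|(H>174))&(S>150)&(V>70)&(z>.08)&(z<.3),W,n+" knob")
    comps(c,reg&(z>.045)&(z<.065)&(V<110)&(S>50)&(H<20),W,n+" brown",40)
    comps(c,reg&(S<60)&(V>140)&(z<.03),W,n+" plate",200)
E
```

```text
t 4.6 jog cm [-5.21 -0.25 16.48] rot [ 0.002 -0.001  0.009] tcp [0.4474 0.2266 0.2648] F [ 1.  -1.5 -0.6] open 0.0865
top brown [206. 190.] 624 med [0.457 0.142 0.055] zmax 0.063 rect [451. 160.] 112 62 long axis deg -85.3
top plate [215. 192.] 903 med [0.462 0.114 0.009] zmax 0.03 rect [452. 155.] 160 113 long axis deg -84.3
wrist knob [255.   8.] 589 med [0.432 0.349 0.185] zmax 0.19 rect [432. 349.] 24 13 long axis deg 5.4
wrist brown [259. 189.] 3824 med [0.449 0.189 0.054] zmax 0.056 rect [449. 177.] 137 61 long axis deg -85.1
wrist plate [258. 162.] 5530 med [0.446 0.219 0.008] zmax 0.03 rect [447. 190.] 238 116 long axis deg -84.5
scene knob [210. 119.] 24 med [0.425 0.345 0.184] zmax 0.189 rect [427. 347.] 19 16 long axis deg -25.5
scene brown [239. 172.] 270 med [0.444 0.174 0.053] zmax 0.056 rect [446. 170.] 140 63 long axis deg -85.9
scene plate [238. 186.] 518 med [0.414 0.126 0.007] zmax 0.027 rect [449. 186.] 233 120 long axis deg -84.7
```

View pics/wrist5.png

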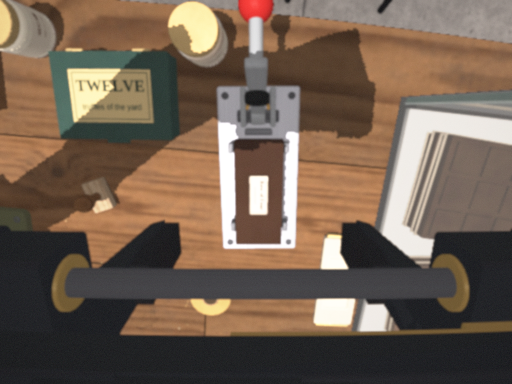

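The clamp stands open: the knob is at (255,8), or y≈0.35 m as expected. The box's centre is at about (0.450, 0.175) with its top at z = 0.055. I'll go down over it, stopping above first.

Request:
jog_arm(moves=[[-5.2,-0.2,4,0,0,0.01,1],[-5.2,-0.2,9,0,0,0.01,1],[-5.2,-0.2,14,0,0,0.01,1],[-5.2,-0.2,17,0,0,0.01,1],[-5.2,-0.2,17,0,0,0.01,1],[-5.2,-0.2,17,0,0,0.01,1]])

```text
time_s: 5.35
tool_pos: [0.4504, 0.1756, 0.0947]
ee_rot: [-3.14, -0.0, 1.665]
force: [-0.5, 0.5, 0.8]
opening: 0.088
grasp_force: 0.0
```

```bash
python3 - <<'E'
from m import *
jog([.450,.175,.024],5.3)
c=r.camera("wrist"); save(c,"wrist6")
E
```

```text
t 5.35 jog cm [-0.05 -0.04  7.07] rot [-0.001 -0.     0.001] tcp [0.4504 0.1756 0.0947] F [-0.5  0.5  0.8] open 0.088
```

View pics/wrist6.png

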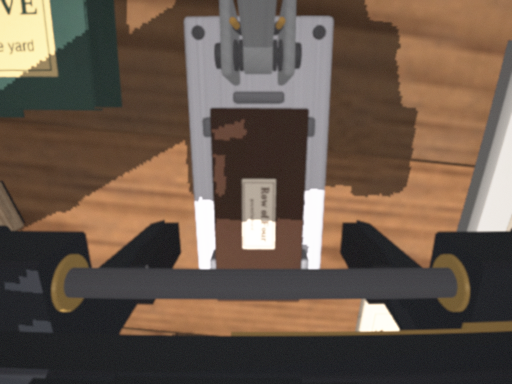

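The box (columns 212–308) sits centred between the fingers at about 260. I'll go down and grip it.

Request:
jog_arm(moves=[[0,0,3.5,0,0,0,1],[0,0,6,0,0,0,1],[0,0,7,0,0,0,1],[0,0,7,0,0,0,1],[0,0,7,0,0,0,-1],[0,0,7,0,0,0,-1],[0,0,7,0,0,0,-1],[0,0,7,0,0,0,-1]], newtons=20)

```text
time_s: 6.2
tool_pos: [0.4507, 0.1751, 0.0256]
ee_rot: [3.141, -0.0, 1.664]
force: [-1.2, 0.4, 6.9]
opening: 0.0618
grasp_force: 20.0
```

Request:
jog_arm(moves=[[0,0,0,0,0,0,-1],[0,0,-1,0,0,0,-1],[0,0,-3,0,0,0,-1],[0,0,-6,0,0,0,-1],[0,0,-9,0,0,0,-1],[0,0,-11,0,0,0,-1],[0,0,-11,0,0,0,-1],[0,0,-11,0,0,0,-1]], newtons=25)

```text
time_s: 7.0
tool_pos: [0.4504, 0.175, 0.1348]
ee_rot: [3.141, -0.0, 1.664]
force: [-0.4, 0.0, -2.6]
opening: 0.0618
grasp_force: 25.0
```

```bash
python3 -c "
from h import *
jog([.4605,-.1865,.135],19.7)
s=r.read_state();print(s['grasp_force'],s['joint_pos'].round(2))"
```

```text
t 7.0 jog cm [-3.609e+01 -2.360e+00 -3.000e-02] rot [ 0.    -0.    -0.251] tcp [0.4504 0.175  0.1348] F [-0.4  0.  -2.6] open 0.0618
24.998741671442986 [-0.51  0.69  0.08  2.09 -0.14  0.37 -0.23]
```

Request:
jog_arm(moves=[[-3,-0.2,0,0,0,0,-1],[-8,-0.5,0,0,0,-0.06,-1],[-13,-0.8,0,0,0,-0.12,-1],[-18,-1.2,0,0,0,-0.18,-1],[-23,-1.5,0,0,0,-0.25,-1],[-27,-1.8,0,0,0,-0.25,-1],[-31,-2,0,0,0,-0.25,-1],[-34,-2.2,0,0,0,-0.25,-1]])

```text
time_s: 7.8
tool_pos: [0.4588, -0.1685, 0.1331]
ee_rot: [-3.139, -0.001, 1.911]
force: [0.3, 0.4, -1.7]
opening: 0.0617
grasp_force: 25.0
```

```bash
python3 - <<'E'
from m import *
jog([.4605,-.1865,.135],19.7)
for n in("top","wrist","scene"):
    c=r.camera(n); W=cloud(c); save(c,n+"7")
    hsv=cv2.cvtColor(c["img"],cv2.COLOR_RGB2HSV); H,S,V=[hsv[...,i].astype(int) for i in range(3)]
    z=W[...,2]; reg=(W[...,0]>.32)&(W[...,0]<.6)&(W[...,1]>-.33)&(W[...,1]<.0)
    comps(c,reg&((H<6)|(H>174))&(S>120)&(z>.04)&(z<.056),W,n+" red",40)
    comps(c,reg&(z>.155)&(z<.175)&(V<120)&(S>60)&(H<20),W,n+" brown",100)
E
```

```text
t 7.8 jog cm [-1.75 -0.44 -0.19] rot [-0.002 -0.001 -0.004] tcp [ 0.4588 -0.1685  0.1331] F [ 0.3  0.4 -1.7] open 0.0617
top red [310. 201.] 133 med [ 0.423 -0.127  0.046] zmax 0.056 rect [ 429. -130.] 84 48 long axis deg 63.0
top brown [313. 190.] 503 med [ 0.441 -0.126  0.163] zmax 0.17 rect [ 444. -127.] 62 52 long axis deg 19.6
wrist brown [260. 177.] 20656 med [ 0.443 -0.134  0.161] zmax 0.164 rect [ 447. -142.] 72 64 long axis deg -70.1
wrist brown [260. 317.] 3258 med [ 0.469 -0.201  0.161] zmax 0.163 rect [ 467. -200.] 62 20 long axis deg 19.2
scene red [304. 235.] 819 med [ 0.457 -0.198  0.046] zmax 0.051 rect [ 461. -188.] 161 71 long axis deg -69.9
scene brown [316. 208.] 351 med [ 0.468 -0.215  0.16 ] zmax 0.164 rect [ 468. -207.] 72 64 long axis deg -70.4
```

View pics/wrist7.png

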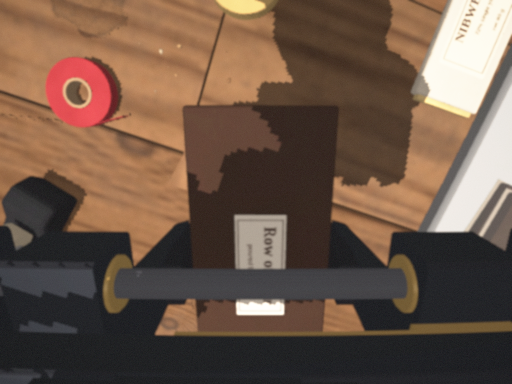

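The wrist view shows the box held squarely (columns 185–335). Its top is at 0.162 and its underside about 0.125. The remaining shift is about −1.65 cm along the box and −0.2 cm across; then I lower it slowly.

Request:
jog_arm(moves=[[-1.6,-0.2,0,0,0,0,-1],[-1.6,-0.2,2,0,0,0,-1],[-1.6,-0.2,4,0,0,0,-1],[-1.6,-0.2,5.5,0,0,0,-1],[-1.6,-0.2,6.5,0,0,0,-1],[-1.6,-0.2,7,0,0,0,-1],[-1.6,-0.2,7.2,0,0,0,-1],[-1.6,-0.2,7.2,0,0,0,-1]])

```text
time_s: 8.75
tool_pos: [0.4638, -0.181, 0.0627]
ee_rot: [3.141, -0.0, 1.914]
force: [0.6, -0.2, -2.5]
opening: 0.0615
grasp_force: 25.0
```

```bash
cat > q.py <<'E'
from m import *
import sys
jog([.4605,-.1845,.054],19.7)
c=r.camera("scene"); W=cloud(c); save(c,sys.argv[1])
hsv=cv2.cvtColor(c["img"],cv2.COLOR_RGB2HSV); H,S,V=[hsv[...,i].astype(int) for i in range(3)]
z=W[...,2]; reg=(W[...,0]>.32)&(W[...,0]<.6)&(W[...,1]>-.33)&(W[...,1]<.0)
comps(c,reg&((H<6)|(H>174))&(S>120)&(z>.02)&(z<.056),W,"red",40)
comps(c,reg&(z>.074)&(z<.12)&(V<120)&(S>60)&(H<20),W,"brown",100)
E
python3 q.py scene8
```

```text
t 8.75 jog cm [-0.21 -0.43  0.87] rot [ 0. -0. -0.] tcp [ 0.4638 -0.181   0.0627] F [ 0.6 -0.2 -2.5] open 0.0615
red [305. 242.] 611 med [ 0.442 -0.222  0.044] zmax 0.056 rect [ 459. -189.] 160 67 long axis deg -70.3
brown [317. 230.] 393 med [ 0.47  -0.228  0.091] zmax 0.096 rect [ 475. -218.] 67 65 long axis deg -70.2
```

Request:
jog_arm(moves=[[-0.3,-0.4,0,0,0,0,-1],[-0.3,-0.4,0,0,0,0,-1],[-0.3,-0.4,0.3,0,0,0,-1],[-0.3,-0.4,0.5,0,0,0,-1],[-0.3,-0.4,0.7,0,0,0,-1],[-0.3,-0.4,0.8,0,0,0,-1],[-0.3,-0.4,0.8,0,0,0,-1]])

```text
time_s: 9.5
tool_pos: [0.4609, -0.1854, 0.0545]
ee_rot: [-3.141, -0.0, 1.914]
force: [0.1, 0.2, -0.8]
opening: 0.062
grasp_force: 25.0
```

```bash
python3 q.py scene9
```

```text
t 9.5 jog cm [ 0.1  -0.    0.05] rot [-0.    -0.    -0.001] tcp [ 0.4609 -0.1854  0.0545] F [ 0.1  0.2 -0.8] open 0.062
red [305. 243.] 460 med [ 0.441 -0.23   0.04 ] zmax 0.053 rect [ 459. -189.] 161 69 long axis deg -70.4
brown [317. 232.] 345 med [ 0.47  -0.232  0.083] zmax 0.087 rect [ 473. -222.] 68 68 long axis deg 19.4
```

Request:
jog_arm(moves=[[0,0,0.1,0,0,0,-1],[0,0,0.1,0,0,0,-1],[0,0,0.1,0,0,0,0.6],[0,0,0.1,0,0,0,0.8],[0,0,0.1,0,0,0,1],[0,0,0.1,0,0,0,1],[0,0,0.1,0,0,0,1]])

```text
time_s: 10.25
tool_pos: [0.461, -0.1855, 0.0537]
ee_rot: [3.141, -0.0, 1.914]
force: [-0.3, 0.4, -0.1]
opening: 0.088
grasp_force: 0.0
```

Request:
jog_arm(moves=[[0,0,-2,0,0,0,1],[0,0,-5,0,0,0,1],[0,0,-9,0,0,0,1],[0,0,-13,0,0,0,1],[0,0,-16,0,0,0,1],[0,0,-18,0,0,0,1],[0,0,-18,0,0,0,1],[0,0,-18,0,0,0,1]])

```text
time_s: 11.05
tool_pos: [0.4607, -0.1856, 0.2335]
ee_rot: [3.142, 0.0, 1.914]
force: [0.3, 0.8, -0.8]
opening: 0.0878
grasp_force: 0.0
```

```bash
python3 - <<'E'
from m import *
jog([.46,-.185,.23],19.7)
for n in("wrist","scene"):
    c=r.camera(n); W=cloud(c); save(c,n+"10")
    hsv=cv2.cvtColor(c["img"],cv2.COLOR_RGB2HSV); H,S,V=[hsv[...,i].astype(int) for i in range(3)]
    z=W[...,2]; reg=(W[...,0]>.32)&(W[...,0]<.6)&(W[...,1]>-.33)&(W[...,1]<.0)
    comps(c,reg&((H<6)|(H>174))&(S>120)&(z>.02)&(z<.056),W,n+" red",40)
    comps(c,reg&(z>.074)&(z<.09)&(S>60)&(H<20),W,n+" brown",100)
    comps(c,(W[...,1]>.3)&(W[...,1]<.4)&(W[...,0]>.35)&(W[...,0]<.5)&((H<6)|(H>174))&(S>150)&(z>.1),W,n+" knob")
E
```

```text
t 11.05 jog cm [ 0.08 -0.04  0.35] rot [ 0.     0.    -0.001] tcp [ 0.4607 -0.1856  0.2335] F [ 0.3  0.8 -0.8] open 0.0878
wrist red [262. 103.] 582 med [ 0.437 -0.114  0.046] zmax 0.049 rect [ 437. -114.] 67 11 long axis deg 18.8
wrist brown [261. 171.] 6487 med [ 0.459 -0.176  0.082] zmax 0.084 rect [ 461. -185.] 138 62 long axis deg -70.3
scene red [305. 243.] 465 med [ 0.441 -0.226  0.04 ] zmax 0.054 rect [ 440. -204.] 169 61 long axis deg -50.8
scene brown [306. 226.] 703 med [ 0.456 -0.199  0.081] zmax 0.086 rect [ 459. -188.] 141 65 long axis deg -69.8
scene knob [210. 119.] 24 med [0.425 0.347 0.182] zmax 0.187 rect [426. 348.] 21 18 long axis deg 52.6
```

View pics/scene10.png

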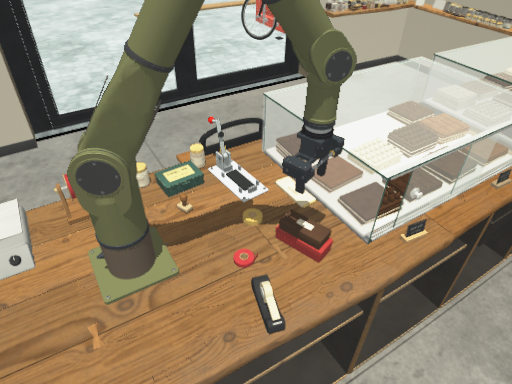

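The brown box lies flat and square on the red one at (305,232), both centred on about (0.460, −0.187). The clamp is open at (213,120), and nothing else has moved.

```bash
python3 -c "
from bench import r
print(r.hand_in())"
```

```text
the job is handed in; nothing more can be done
None
```

The job is handed in: the clamp stands open, and the brown box lies flat, centred and lined up on the red box by the last camera check (about 11 s used); `hand_in` gave no verdict back.

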